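# Gauge the catch of a ring case and sort the case

### The arm

A 7-joint arm with a two-finger parallel gripper is mounted at the origin on the work surface. World frame = base frame: x ahead of the robot, y to its left, z up, the work surface at z = 0. Lengths are in m, angles in rad, forces in N, time in s.
With the tool pointing down it reaches from about 0.4 to 0.875 m from the base axis. Payload 19.3 kg.
Tool frame: the origin (TCP) lies midway between the tips of the shut fingers; the grasp point (between the pads) lies 19 mm behind it; z points along the fingers, y is the line along which they close (so a half turn about z gives the same grasp; the last joint's range is limited). The gripper opens to 85 mm and grips with 20 to 120 N. Pads are 22 mm wide; open, the fingers measure 114 mm over their backs; the gripper's body (76 mm by 85 mm) begins 54 mm behind the grasp point. The pads swing forward as they close: fully open they stand 13 mm farther back than shut.
Start: joints at [-1.228, 0.521, -0.036, 1.599, 0.021, 1.021, -0.113], TCP at [0.251, 0.572, 0.207] pointing down, gripper open.
Joint ranges: [-2.91, 2.91], [-0.3, 2.13], [-1.5, 1.42], [0.17, 2.43], [-1.26, 4.41], [0.16, 1.93], [-2.52, 2.52]. Speed limits (rad/s): [1.89, 1.89, 2.39, 2.39, 3.01, 3.01, 3.01].

### API

Orientations are given as [roll, pitch, yaw] about the fixed x, y, z axes, in that order (R = Rz(yaw) Ry(pitch) Rx(roll)).
In Python, from workcell import * gives the robot as it stands.
- The arm moves only by the shell command python3 -m creep 'ROWS' [FORCE]. ROWS is JSON, a list that holds one entry, the list of rows, each a list of 7 numbers: the closure, from -1 (fully open) to 1 (shut), then the shift along the tool's x, y, z in m, then the turn, a rotation vector about the tool's x, y, z in degrees. A call has 1 to 10 rows; each row shifts and turns the commanded pose from where the row before left it, along the tool's axes as they then stand; what a row does not reach is not made up. A row lasts 1/10 s, in which the tool goes at most 50 mm and 8.59 degrees, less where a joint would pass 70% of its speed; a pose out of reach is approached as far as the arm can. A call is refused whole if a number of a shift passes 0.05 or a number of a turn 8.59, either way. A call with a gripper value outside its range is refused whole. The fingers move at their own pace and stop on an object; FORCE is the grip in N (left out, the last holds). Time passes only in rows, so rows that do not move let the fingers close. It gives the time, the measured TCP pose, the force, the opening and the grip force at its end, in the units of the state.
- observe(): the state, without advancing time (a new reading comes with each control period).
- grab_frame(name): name is "scene" or "top" or "wrist"; returns a dict with "image" (420x560x3 uint8, red, green, blue), "range_z" (420x560 float32, m along the optical axis (not along the pixel's ray), 0 where there is no reading), "fx", "fy", "cx", "cy" (pixels), "R" (3x3) and "t" (3): a world point X has camera coordinates R X + t; the wrist camera has in their place "T_tool_cam" (4x4, takes a point from camera to tool coordinates, whose origin is the TCP and whose axes are the flange's). Camera axes: x right, y down, z forward; pixel columns grow to the right and rows downward; lengths in m; the calibration is good to about 2 mm. A picture is of the moment at which its call begins: read the wrist's pose just before it.
- job_done(): hands the job in; it is judged then, once.
Trained networks look in a picture, given as the dict that the camera call returned (one of the last four; its "shot" number tells which), for a name from the list of things; names that differ only in an ending like _2 or _b are one class to them, and where a whole thing is asked for, a point or a joint stands for the part that bears it (a point fixed in the world has none). Each returns a list of dicts, best first, with "confidence" (0 to 1); they miss things now and then, are a little off and sometimes report something else, mostly with a low value. They report only what shows in the picture. A call takes as long as a camera call. They do not tell look-alikes from the thing itself.
- find_in(picture, thing): "extent" ([centre column, centre row, width, height] in pixels, round what is visible of it).
- outline_of(picture, thing): "region" (420x560 bool, what is visible of it) and "extent" ([centre column, centre row, width, height] in pixels, round what is visible of it).
- tip_of(picture, thing): "position" ([column, row] in pixels: a listed point, or the origin of a listed thing).
The state is a dict: "clock": time; "qpos": joint angles; "qd": joint speeds; "joint_efforts": joint torques, N m; "position": TCP position; "tool_rot": TCP orientation; "force": force on the tool from outside, world axes, zero at the start; "moment": the same for the moment, N m; "grip_width": finger opening in m; "finger_force": force on a finger pad.
Only numpy, scipy, OpenCV 4.12 (cv2) and the standard library are available. Lean on these libraries where they do the work, as an engineer would, in place of code of your own. Each camera call takes 0.05 s, during which the arm holds its last target. There are 200 camera calls.

### The job

Try the push-button catch of the burgundy ring case on the stop board: push the brass button slowly and squarely in until the catch clicks and the lid springs up, and feel the force at which it lets go; never push the button with more than 20 N, nor lean on the case with more than about 30 N. Then press the lid down until it clicks shut. Set the shut case down gently, upright and flat in the middle of the job tray where it belongs, without disturbing anything else on the bench: green felt if the catch let go between 7 and 10 N, blue felt if it is too slack (under 7 N), red felt if it is too stiff (over 10 N).

Things in the scene. Friction and masses are not known exactly. Their poses are not given: they have to be found in the camera images.
- ring_case: Loose burgundy ring case, hinged lid, brass button in front; 60 mm deep (x), 54 mm wide (y), 44 mm tall shut, about 0.3 kg. Origin: centre of underside. Own x points from front (button) to back, z up. Stands on the stop board's board, its back up to 9 mm short of the fence, and slides there when pushed. Lid (above 26 mm) is flush with the base: grip both together across the 54 mm width.
- case_center (a point): Centre of the shut ring case, 22 mm above its underside, on the case itself (does not move with the lid); axes as the case.
- button_face (a point): Centre of the button's front face: brass block 14 mm wide, 10 mm tall, standing 8 mm out of the case's front, centre 15 mm above its underside; moves as pushed. Push along the case's +x: 1.4 N/mm on top of a preload that differs between cases and cannot be seen; the lid springs up after 2.7 mm, at 4 to 15 N. The button stops hard after 4.5 mm. The case slides at 2 to 3 N.
- case_button: The same push button as a part; origin on the middle plane of the case, 38 mm behind the button's face and 11 mm above the case's underside; axes as the case.
- case_lid (a joint): Lid angle, rad: 0.016 clicked shut, about 0.46 sprung up. Hinge along the case's back, 26 mm up. Sprung up, the lid's top front edge is about 16 mm in front of the case's centre and 69 mm above its underside. Press straight down there, 15 to 20 mm in front of the centre: it swings shut, the last 6 mm take 4 to 14 N (more if the catch is stiff), then it snaps under 0.02.
- stop_board: Fixed wooden stop board: board 150 mm (x) by 140 mm (y), 14 mm thick, with a fence 22 mm thick along its far (+x) edge that stands 20 mm above the board. Origin: centre of its underside. Own x points away from the robot, towards the fence.
- tray_green: Fixed shallow wooden job tray with green felt, 118 mm square outside, 110 mm inside, walls 12 mm high, felt 4 mm above the bench. Origin: centre of its underside. The three trays change places. For a catch that releases between 7 and 10 N.
- tray_blue: Fixed shallow wooden job tray with blue felt, 118 mm square outside, 110 mm inside, walls 12 mm high, felt 4 mm above the bench. Origin: centre of its underside. The three trays change places. For a catch that is too slack, under 7 N.
- tray_red: Fixed shallow wooden job tray with red felt, 118 mm square outside, 110 mm inside, walls 12 mm high, felt 4 mm above the bench. Origin: centre of its underside. The three trays change places. For a catch that is too stiff, over 10 N.
Things that resemble listed ones, but are neither listed nor needed, are in the scene too. What is meant by the ring_case is not orange, and is the smaller of those in its own colour.

How it is judged:
By the outcome, as a careful person would: the job done as asked, in the order asked, and still so for the second after the job is handed in, with the robot touching nothing.
It also fails if it takes over 72 s, if anything falls off the work surface, if the arm or the gripper's body presses on something with over 40 N, if the wrist force passes 120 N, or if a joint passes its speed limit or range.

## Working session

There is one attempt and no reset: what is moved stays moved. The work goes in short steps, Python scripts to look and compute and a shell command to move; the robot and the scene stay as the last step left them, time stands still between calls to the robot, and variables do not carry over. Pictures are saved under pics/ and viewed, at most 12 in all, crops included, and the job is handed in when it is done.

```bash
mkdir -p pics; cat > h.py <<'E'
from workcell import *
import numpy as np, cv2
def save(p,n): cv2.imwrite('pics/'+n,cv2.cvtColor(p['image'],cv2.COLOR_RGB2BGR))
def world(p,u,v,d=None,z=None):
    r=np.array([(u-p['cx'])/p['fx'],(v-p['cy'])/p['fy'],1.])
    R=np.array(p['R']);t=np.array(p['t'])
    if z is not None:
        c=-R.T@t; w=R.T@r; return c+w*(z-c[2])/w[2]
    if d is None: d=p['range_z'][int(round(v)),int(round(u))]
    return R.T@(r*d-t)
E
python3 - <<'E'
from h import *
s=observe();print({k:np.round(v,3) for k,v in s.items()})
p=grab_frame('top');save(p,'top.png');q=grab_frame('scene');save(q,'scene.png')
for n in ['ring_case','stop_board','tray_green','tray_blue','tray_red','case_button']:
    for c,pp in (('top',p),('scene',q)):
        for d in find_in(pp,n)[:4]:
            e=d['extent'];print(c,n,round(d['confidence'],2),np.round(e),np.round(world(pp,e[0],e[1]),3))
E
```

```text
{'clock': np.float64(0.0), 'qpos': array([-1.228,  0.522, -0.036,  1.6  ,  0.021,  1.021, -0.113]), 'qd': array([ 0.001,  0.002, -0.   ,  0.001, -0.   , -0.001,  0.001]), 'joint_efforts': array([ 1.0000e-03, -9.2712e+01,  1.9800e+00, -3.6992e+01,  1.8000e-02,
        8.0000e-03, -0.0000e+00]), 'position': array([0.251, 0.572, 0.207]), 'tool_rot': array([-3.14 ,  0.   ,  2.729]), 'force': array([ 0.078,  0.339, -0.43 ]), 'moment': array([ 0.008,  0.002, -0.017]), 'finger_force': np.float64(0.0), 'grip_width': np.float64(0.085)}
top ring_case 0.7 [370. 178.  31.  32.] [ 0.497 -0.164  0.06 ]
top ring_case 0.68 [305. 171.  35.  24.] [ 0.515 -0.015  0.046]
scene ring_case 0.97 [178. 242.  38.  42.] [ 0.518 -0.157  0.061]
scene ring_case 0.87 [254. 244.  36.  39.] [ 0.534 -0.014  0.044]
scene ring_case 0.66 [150. 178.  49.  48.] [ 0.334 -0.213  0.063]
top stop_board 0.8 [373. 184.  73.  79.] [ 0.481 -0.172  0.056]
top stop_board 0.16 [250. 199.  50.  54.] [0.454 0.116 0.002]
scene stop_board 0.74 [169. 250.  87.  78.] [ 0.535 -0.175  0.058]
top tray_green 0.79 [247. 131.  48.  48.] [0.621 0.123 0.006]
scene tray_green 0.87 [332. 281.  70.  60.] [0.616 0.127 0.004]
top tray_blue 0.81 [249. 199.  49.  55.] [0.456 0.12  0.004]
scene tray_blue 0.92 [313. 219.  66.  55.] [0.456 0.122 0.004]
top tray_red 0.75 [182. 169.  52.  52.] [0.53  0.28  0.005]
scene tray_red 0.58 [395. 239.  66.  53.] [0.538 0.277 0.006]
```

```bash
python3 - <<'E'
import cv2,numpy as np
a=cv2.imread('pics/scene.png')[140:340,80:460];a=cv2.resize(a,None,fx=2,fy=2)
b=cv2.imread('pics/top.png')[90:250,140:440]
b=cv2.resize(b,None,fx=2.5,fy=2.5)
cv2.imwrite('pics/a.png',a);cv2.imwrite('pics/b.png',b)
E
```

```text
(no output)
```

View pics/a.png

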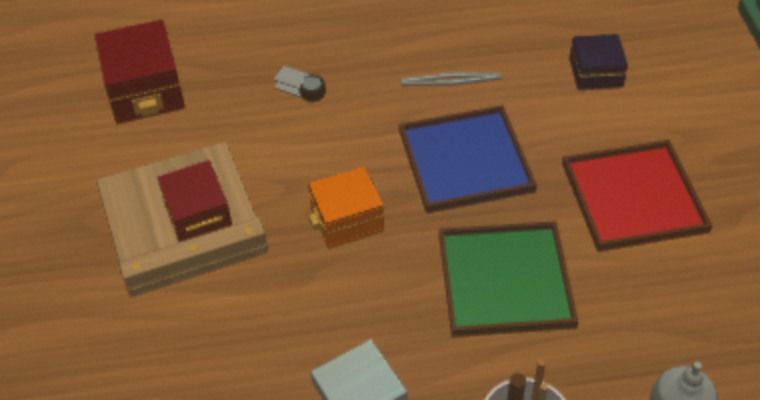

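View pics/b.png

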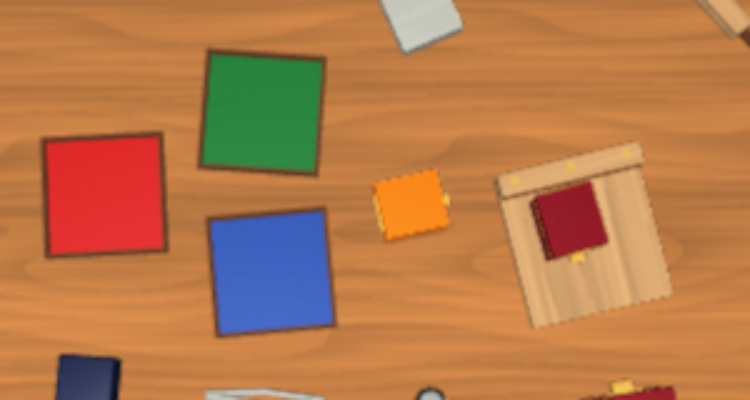

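The burgundy cases are at scene (178,242), on the board and smaller, and scene (150,178), larger and on the bench. The orange one at (254,244) is excluded. The ring case is the one on the board at top (370,178), with its brass button facing the robot at top (371,193). The trays are green (247,131), blue (249,199) and red (182,169) in the top view.

```bash
cat >> h.py <<'E'
def rect(p,mask,zlo,zhi):
    v,u=np.nonzero(mask&(p['range_z']>0)); d=p['range_z'][v,u]
    c=np.stack([(u-p['cx'])/p['fx']*d,(v-p['cy'])/p['fy']*d,d],1)
    w=(c-np.array(p['t']))@np.array(p['R'])
    w=w[(w[:,2]>zlo)&(w[:,2]<zhi)]
    (c,s,a)=cv2.minAreaRect((w[:,:2]*1000).astype(np.float32))
    return np.round(c,1),np.round(s,1),round(a,1),round(float(np.median(w[:,2])),4),len(w)
E
python3 - <<'E'
from h import *
p=grab_frame('top');q=grab_frame('scene')
for n,lo,hi in (('ring_case',.045,.075),('stop_board',.005,.05),('tray_green',-.01,.03),('tray_blue',-.01,.03),('tray_red',-.01,.03)):
  for c,pp in (('top',p),('scene',q)):
    for d in outline_of(pp,n)[:3]:
        try: print(c,n,round(d['confidence'],2),np.round(d['extent'][:2]),*rect(pp,d['region'],lo,hi))
        except Exception as e: print(e)
for c,pp in (('top',p),('scene',q)):
  for n,z in (('button_face',.029),('case_center',.036),('stop_board',0)):
    for d in tip_of(pp,n)[:3]: print(c,n,round(d['confidence'],2),np.round(d['position']),np.round(world(pp,*d['position'],z=z),4))
E
```

```text
top ring_case 0.77 [369. 177.] [ 498.7 -162.9] [60.8 55.3] 14.8 0.0587 622
top ring_case 0.74 [304. 171.] [516.4 -14.4] [53.5 59.4] 13.0 0.0462 176
top ring_case 0.62 [396. 267.] [ 293.7 -219.6] [88.2 78.2] 9.1 0.063 1338
scene ring_case 0.95 [176. 239.] [ 500.3 -162.1] [66.8 54.1] 15.2 0.0591 794
scene ring_case 0.91 [149. 177.] [ 295.8 -219.3] [92.1 77.2] 9.2 0.0634 1162
scene ring_case 0.7 [253. 244.] [517.7 -14.4] [53.8 59.5] 12.9 0.0459 330
top stop_board 0.8 [374. 184.] [ 488.  -181.5] [149.9 140.1] 13.2 0.0149 2798
top stop_board 0.5 [181. 167.] [534.3 282. ] [119.5 119.1] 2.6 0.0072 1073
scene stop_board 0.71 [171. 250.] [ 488.6 -181.4] [153.2 139.9] 13.3 0.0159 3186
top tray_green 0.9 [247. 130.] [614.7 128.1] [121.1 122.3] 87.3 0.0046 2355
top tray_green 0.69 [369. 178.] [ 500.5 -167.6] [69.6 65.2] 14.9 0.0231 30
scene tray_green 0.76 [331. 281.] [613.2 129. ] [119.2 121.5] 85.5 0.0057 3344
top tray_blue 0.76 [249. 200.] [457.1 120.3] [118.4 117.7] 4.6 0.0047 2364
top tray_blue 0.53 [368. 178.] [ 483.7 -147.9] [72.2 28.6] 50.2 0.0225 33
scene tray_blue 0.7 [315. 220.] [450.
[... 203 characters left out ...]
e 0.42 [371. 193.] [ 0.4635 -0.1718  0.029 ]
top button_face 0.41 [387. 242.] [ 0.3474 -0.2066  0.029 ]
top case_center 0.85 [368. 178.] [ 0.4981 -0.1652  0.036 ]
top case_center 0.7 [392. 266.] [ 0.2903 -0.2154  0.036 ]
top case_center 0.61 [306. 172.] [ 0.5151 -0.0176  0.036 ]
top stop_board 0.67 [373. 185.] [ 0.4869 -0.1828  0.    ]
scene button_face 0.43 [153. 195.] [ 0.3538 -0.2122  0.029 ]
scene button_face 0.39 [237. 253.] [ 0.539  -0.0474  0.029 ]
scene case_center 0.98 [179. 244.] [ 0.5051 -0.1595  0.036 ]
scene case_center 0.79 [150. 177.] [ 0.3037 -0.2169  0.036 ]
scene case_center 0.6 [256. 247.] [ 0.536  -0.0101  0.036 ]
scene stop_board 0.9 [171. 251.] [ 0.4906 -0.1809 -0.    ]
```

```bash
python3 -m creep '[[[1,-0.027,-0.0124,0,0,0,0],[1,-0.027,-0.0124,0,0,0,0],[1,-0.027,-0.0124,0,0,0,0],[1,-0.027,-0.0124,0,0,0,0],[1,-0.027,-0.0124,0,0,0,0],[1,-0.027,-0.0124,0,0,0,0],[1,-0.027,-0.0124,0,0,0,0],[1,-0.027,-0.0124,0,0,0,0],[1,-0.027,-0.0124,0,0,0,0],[1,-0.027,-0.0124,0,0,0,0]]]' 20
python3 -m creep '[[[1,-0.0167,-0.041,0,0,0,0],[1,-0.0167,-0.041,0,0,0,0],[1,-0.0167,-0.041,0,0,0,0],[1,-0.0167,-0.041,0,0,0,0],[1,-0.0167,-0.041,0,0,0,0],[1,-0.0167,-0.041,0,0,0,0]]]'
python3 -m creep '[[[1,-0.0167,-0.041,0,0,0,0],[1,-0.0167,-0.041,0,0,0,0],[1,-0.0167,-0.041,0,0,0,0],[1,-0.0167,-0.041,0,0,0,0],[1,-0.0167,-0.041,0,0,0,0]]]'
python3 -m creep '[[[1,0,0,0,0,0,-7.7],[1,0,0,0,0,0,-7.7],[1,0,0,0,0,0,-7.7],[1,0,0,0,0,0,-7.7],[1,0,0,0,0,0,-7.6],[1,0,0,0,0,0,0],[1,0,0,0,0,0,0]]]'
python3 -c "
from h import *
print(np.round(observe()['qpos'],2))"
```

```text
clock: 2.6
position: [0.4491, 0.3496, 0.2074]
tool_rot: [3.141, 0.0, 2.729]
force: [-0.2, -0.8, 0.7]
grip_width: 0.0
finger_force: 0.0
clock: 3.2
position: [0.4411, 0.0834, 0.2075]
tool_rot: [3.141, 0.0, 2.729]
force: [1.1, -0.7, 0.6]
grip_width: -0.0004
finger_force: 0.0
clock: 3.7
position: [0.4354, -0.138, 0.2076]
tool_rot: [3.141, 0.001, 2.729]
force: [2.2, 0.2, -0.6]
grip_width: -0.0001
finger_force: 0.0
clock: 4.4
position: [0.4356, -0.1363, 0.2074]
tool_rot: [-3.142, 0.0, -2.889]
force: [-0.1, 0.4, -0.5]
grip_width: 0.0002
finger_force: 0.0
[ 0.09  0.25  0.1   2.03 -0.03  0.86  2.03]
```

```bash
cat >> h.py <<'E'
from scipy.spatial.transform import Rotation as Ro
def wrist():
    s=observe();p=grab_frame('wrist')
    T=np.eye(4);T[:3,:3]=Ro.from_euler('xyz',s['tool_rot']).as_matrix();T[:3,3]=s['position']
    M=np.linalg.inv(T@np.array(p['T_tool_cam']));p['R']=M[:3,:3];p['t']=M[:3,3];return p
E
python3 - <<'E'
from h import *
p=wrist();save(p,'w1.png')
for d in outline_of(p,'ring_case')[:2]:
    print(round(d['confidence'],2),np.round(d['extent']),*rect(p,d['region'],.045,.075))
for n,z in (('button_face',.029),('case_center',.036)):
    for d in tip_of(p,n)[:2]: print(n,round(d['confidence'],2),np.round(d['position']),np.round(world(p,*d['position'],z=z),4),np.round(world(p,*d['position']),4))
E
```

```text
0.93 [373. 281.  76.  76.] [515.4 -12.9] [51.1 58.7] 14.1 0.0452 157
0.79 [217.  31. 108.  59.] [ 321.3 -213.1] [30.  77.3] 9.2 0.0627 4342
button_face 0.85 [223.  59.] [ 0.3469 -0.2064  0.029 ] [ 0.3469 -0.2068  0.0267]
button_face 0.59 [332. 278.] [ 0.5227 -0.0561  0.029 ] [ 0.537  -0.0474 -0.0007]
case_center 0.78 [234. 237.] [ 0.5008 -0.1623  0.036 ] [ 0.4907 -0.1619  0.0595]
case_center 0.71 [375. 280.] [ 0.5104 -0.0161  0.036 ] [ 0.3561 -0.157   0.3738]
```

View pics/w1.png

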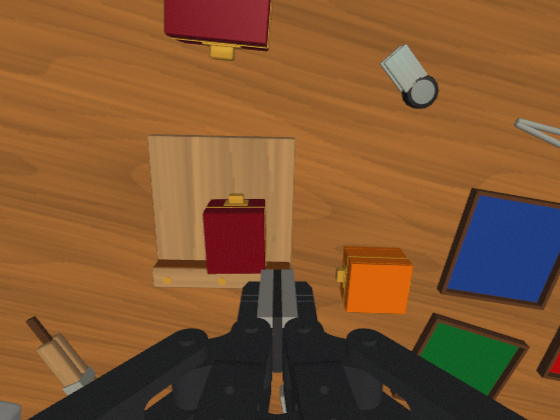

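The wrist view shows the small burgundy case on the board at (236,237), with its button at (236,199) towards the robot. The larger one at (217,22) is off the board. I'll refine the pose by colour.

```bash
python3 - <<'E'
from h import *
p=wrist();h=cv2.cvtColor(p['image'],cv2.COLOR_RGB2HSV)
m=((h[...,0]>165)|(h[...,0]<4))&(h[...,1]>150);m[:150]=0;m[300:]=0;m[:,:180]=0;m[:,300:]=0
print(rect(p,m,.052,.065))
y=(h[...,0]>18)&(h[...,0]<32)&(h[...,1]>140);y[:185]=0;y[207:]=0;y[:,:215]=0;y[:,260:]=0
v,u=np.nonzero(y);print(u.min(),u.max(),v.min(),v.max(),len(u),np.median(p['range_z'][v,u]))
for U,V in((np.median(u),v.min()),(np.median(u),v.max())): print(np.round(world(p,U,V,z=.034),4))
E
```

```text
(array([ 497.2, -160.7]), array([59.6, 53.1]), 14.4, 0.0584, 3622)
225 247 194 204 189 0.35471517
[ 0.4588 -0.1698  0.034 ]
[ 0.4683 -0.1677  0.034 ]
```

```bash
python3 -m creep '[[[1,0.0045,-0.02,0,0,0,0],[1,0.0046,-0.02,0,0,0,0],[1,0,0,0.04,0,0,0],[1,0,0,0.04,0,0,0],[1,0,0,0.04,0,0,0],[1,0,0,0.03,0,0,0],[1,0,0,0.02,0,0,0],[1,0,0,0.01,0,0,0],[1,0,0,0.005,0,0,0],[1,0,0,0,0,0,0]]]'
python3 -m creep '[[[1,0,0,0,0,0,0],[1,0,0,0,0,0,0],[1,0,0,0,0,0,0]]]'
python3 - <<'E'
from h import *
p=wrist();save(p,'w2.png')
E
```

```text
clock: 5.65
position: [0.4372, -0.1773, 0.0224]
tool_rot: [-3.142, 0.0, -2.884]
force: [-0.3, 0.2, 0.9]
grip_width: -0.0002
finger_force: 0.0
clock: 5.95
position: [0.4374, -0.1773, 0.0229]
tool_rot: [-3.141, 0.001, -2.884]
force: [-0.4, -0.7, 1.0]
grip_width: -0.0002
finger_force: 0.0
```

View pics/w2.png

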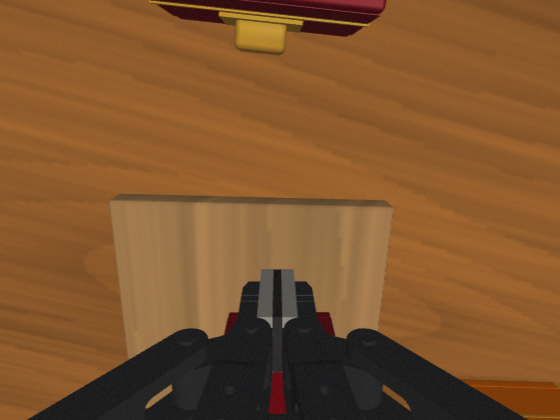

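The fingers line up with the case: red edges at columns 225 and 333, fingers at 278. Next I push along tool -x.

```bash
R='grep -E clock|position|force:'
python3 -m creep '[[[1,-0.001,0,0,0,0,0],[1,-0.001,0,0,0,0,0],[1,-0.001,0,0,0,0,0],[1,-0.001,0,0,0,0,0],[1,-0.001,0,0,0,0,0],[1,-0.001,0,0,0,0,0],[1,-0.001,0,0,0,0,0],[1,-0.001,0,0,0,0,0]]]'|grep -E 'posi|^force'
python3 -m creep '[[[1,-0.001,0,0,0,0,0],[1,-0.001,0,0,0,0,0],[1,-0.001,0,0,0,0,0],[1,-0.001,0,0,0,0,0]]]'|grep -E 'posi|^force'
python3 -m creep '[[[1,-0.001,0,0,0,0,0],[1,-0.001,0,0,0,0,0]]]'|grep -E 'posi|^force'
python3 -m creep '[[[1,-0.001,0,0,0,0,0],[1,-0.001,0,0,0,0,0]]]'|grep -E 'posi|^force'
```

```text
position: [0.4449, -0.1752, 0.0223]
force: [0.3, -0.2, 0.1]
position: [0.4487, -0.1742, 0.0223]
force: [0.5, 0.5, 1.0]
position: [0.4506, -0.1736, 0.0223]
force: [-0.8, 0.1, 0.0]
position: [0.4526, -0.1732, 0.0223]
force: [-0.6, -0.3, -0.0]
```

```bash
python3 -m creep '[[[1,-0.001,0,0,0,0,0],[1,-0.001,0,0,0,0,0]]]'|grep -E 'posi|^force'
python3 -m creep '[[[1,-0.001,0,0,0,0,0],[1,-0.001,0,0,0,0,0]]]'|grep -E 'posi|^force'
python3 -m creep '[[[1,-0.0005,0,0,0,0,0],[1,-0.0005,0,0,0,0,0]]]'|grep -E 'posi|^force'
python3 -m creep '[[[1,-0.0005,0,0,0,0,0],[1,-0.0005,0,0,0,0,0]]]'|grep -E 'posi|^force'
```

```text
position: [0.4545, -0.1727, 0.0223]
force: [-0.9, 0.1, 0.2]
position: [0.4564, -0.1721, 0.0223]
force: [-1.1, 0.2, 0.2]
position: [0.4573, -0.1719, 0.0223]
force: [-0.4, -0.6, 0.3]
position: [0.4583, -0.1716, 0.0223]
force: [-0.2, -0.2, -0.4]
```

```bash
python3 -m creep '[[[1,-0.0005,0,0,0,0,0],[1,-0.0005,0,0,0,0,0]]]'|grep -E 'posi|^force'
python3 -m creep '[[[1,-0.0005,0,0,0,0,0],[1,-0.0005,0,0,0,0,0]]]'|grep -E 'posi|^force'
```

```text
position: [0.4589, -0.1715, 0.0222]
force: [-3.5, -1.7, 1.0]
position: [0.46, -0.1712, 0.0223]
force: [-2.8, -0.4, 0.3]
```

```bash
python3 -m creep '[[[1,-0.0005,0,0,0,0,0],[1,-0.0005,0,0,0,0,0]]]'|grep -E 'posi|^force'
python3 -m creep '[[[1,-0.0005,0,0,0,0,0],[1,-0.0005,0,0,0,0,0]]]'|grep -E 'posi|^force'
python3 -m creep '[[[1,-0.0005,0,0,0,0,0],[1,-0.0005,0,0,0,0,0]]]'|grep -E 'posi|^force'
```

```text
position: [0.4612, -0.1709, 0.0223]
force: [-2.6, -0.6, 0.1]
position: [0.4622, -0.1706, 0.0223]
force: [-1.5, -1.5, 0.4]
position: [0.4631, -0.1703, 0.0223]
force: [-2.2, -0.5, -0.8]
```

```bash
python3 -m creep '[[[1,-0.0005,0,0,0,0,0],[1,-0.0005,0,0,0,0,0]]]'|grep -E 'posi|^force'
python3 -m creep '[[[1,-0.0005,0,0,0,0,0],[1,-0.0005,0,0,0,0,0]]]'|grep -E 'posi|^force'
```

```text
position: [0.4641, -0.1701, 0.0223]
force: [-2.0, -1.0, 0.0]
position: [0.4651, -0.1699, 0.0223]
force: [-3.0, -0.2, 1.0]
```

```bash
for i in 1; do
python3 -m creep '[[[1,-0.0005,0,0,0,0,0]]]'|grep -E 'posi|^force'
python3 -m creep '[[[1,-0.0005,0,0,0,0,0]]]'|grep -E 'posi|^force'
python3 -m creep '[[[1,-0.0005,0,0,0,0,0]]]'|grep -E 'posi|^force'
python3 -m creep '[[[1,-0.0005,0,0,0,0,0]]]'|grep -E 'posi|^force'
done
```

```text
position: [0.4656, -0.1697, 0.0223]
force: [-2.1, -0.4, -0.7]
position: [0.4659, -0.1695, 0.0223]
force: [-4.5, 0.4, 1.4]
position: [0.466, -0.1694, 0.0222]
force: [-6.6, 0.6, 1.9]
position: [0.4661, -0.1692, 0.0221]
force: [-8.4, -0.1, 2.2]
```

```bash
python3 -m creep '[[[1,-0.0005,0,0,0,0,0]]]'|grep -E 'posi|^force'
python3 -m creep '[[[1,-0.0005,0,0,0,0,0]]]'|grep -E 'posi|^force'
python3 -m creep '[[[1,-0.0003,0,0,0,0,0]]]'|grep -E 'posi|^force'
python3 -m creep '[[[1,-0.0003,0,0,0,0,0]]]'|grep -E 'posi|^force'
```

```text
position: [0.4661, -0.169, 0.022]
force: [-9.7, 0.1, 2.5]
position: [0.4662, -0.1689, 0.0219]
force: [-11.8, 0.2, 2.9]
position: [0.4662, -0.1687, 0.0219]
force: [-12.5, 0.4, 2.8]
position: [0.4662, -0.1687, 0.0218]
force: [-14.0, 0.1, 3.2]
```

The force reached 14 N with no travel, which is more than any preload could be, so something other than the button is taking the load. I'll back off and look.

```bash
python3 -m creep '[[[1,0.002,0,0,0,0,0],[1,0.0015,0,0,0,0,0],[1,0,0,0,0,0,0],[1,0,0,0,0,0,0]]]'|grep -E 'clock|posi|^force'
python3 - <<'E'
from h import *
p=grab_frame('scene');a=p['image'][200:290,120:230];q=grab_frame('top');b=q['image'][140:230,320:430]
im=np.hstack([cv2.resize(x,None,fx=3.6,fy=5,interpolation=cv2.INTER_CUBIC) for x in (a,b)])
cv2.imwrite('pics/c.png',im[...,::-1])
E
```

```text
clock: 11.0
position: [0.4656, -0.1699, 0.0224]
force: [0.1, 0.5, -0.5]
```

View pics/c.png

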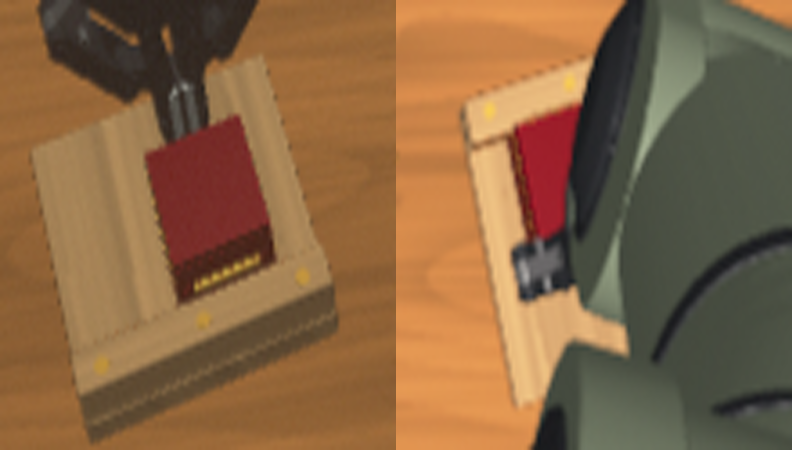

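```bash
python3 -m creep '[[[1,0.01,0,0,0,0,0],[1,0.01,0,0,0,0,0],[1,0,0,-0.01,0,0,0],[1,0,0,0,0,-8,0],[1,0,0,0,0,-8,0],[1,0,0,0,0,-8,0],[1,0,0,0,0,0,0],[1,0,0,0,0,0,0]]]'|grep -E 'clock|posi|^force|rot'
python3 - <<'E'
from h import *
print(np.round(observe()['qpos'],2))
p=wrist();q=grab_frame('scene')
a=p['image'][200:420,170:400];b=q['image'][185:285,110:230]
im=np.hstack([cv2.resize(x,(400,400),interpolation=cv2.INTER_CUBIC) for x in (a,b)])
cv2.imwrite('pics/d.png',im[...,::-1])
E
```

```text
clock: 11.9
position: [0.4503, -0.1783, 0.0422]
tool_rot: [3.111, 0.267, -2.887]
force: [0.7, -0.1, -0.2]
[ 0.59  0.54 -0.26  2.24 -0.28  0.18  2.48]
```

View pics/d.png

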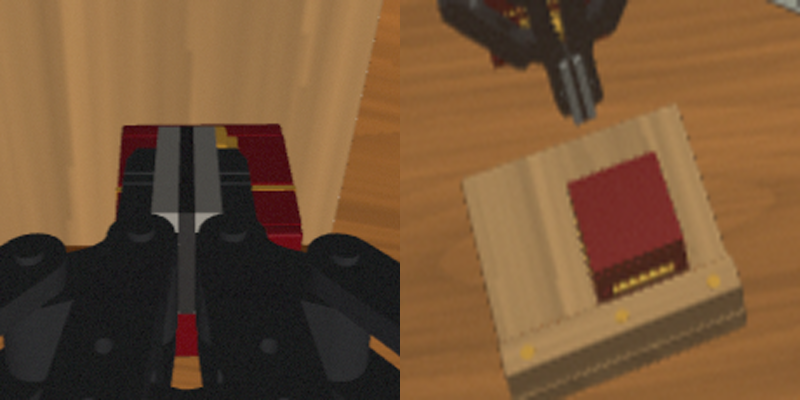

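The left crop shows the button at (230,135), to the right of the fingers at this tilted pose; the lid is shut and the case is up against the fence. I'll measure the finger profile from the wrist depth image.

```bash
python3 - <<'E'
from h import *
p=grab_frame('wrist');T=np.array(p['T_tool_cam']);print(np.round(T,3))
v,u=np.mgrid[240:420,200:360];d=p['range_z'][v,u]
c=np.stack([(u-p['cx'])/p['fx']*d,(v-p['cy'])/p['fy']*d,d,np.ones_like(d)],-1)
w=(c.reshape(-1,4)@T.T)[:,:3]*1000; w=w[d.ravel()>0]
for z in range(-60,12,4):
    k=w[(w[:,2]>=z)&(w[:,2]<z+4)&(abs(w[:,1])<25)&(abs(w[:,0])<40)]
    if len(k): print(z,len(k),'x',np.round(np.percentile(k[:,0],[2,50,98])),'y',np.round(np.percentile(k[:,1],[2,98])))
E
```

```text
[[-0.    -0.948 -0.318  0.082]
 [ 1.    -0.    -0.001 -0.   ]
 [ 0.001 -0.318  0.948 -0.167]
 [ 0.     0.     0.     1.   ]]
-60 281 x [ 7. 11. 12.] y [-13.  12.]
-56 473 x [ 7. 11. 12.] y [-13.  13.]
-52 482 x [ 7.  8. 12.] y [-13.  13.]
-48 408 x [ 7.  8. 12.] y [-13.  13.]
-44 388 x [ 7.  8. 12.] y [-13.  13.]
-40 369 x [ 7.  8. 12.] y [-13.  13.]
-36 326 x [ 7. 11. 12.] y [-13.  12.]
-32 188 x [ 7. 11. 12.] y [-12.  11.]
-28 33 x [11. 11. 11.] y [-6.  6.]
-12 13 x [-33. -31. -30.] y [23. 25.]
-8 63 x [-34. -30. -28.] y [-22.  25.]
-4 101 x [-31. -29. -28.] y [-22.  25.]
0 88 x [-29. -28. -26.] y [-22.  25.]
4 114 x [-28. -27. -25.] y [-23.  25.]
8 96 x [-27. -26. -24.] y [-23.  25.]
```

```bash
python3 - <<'E'
from h import *
p=grab_frame('wrist');T=np.array(p['T_tool_cam']);print(p['fx'],p['fy'],p['cx'],p['cy'],observe()['grip_width'])
for u in (268,288):
  for v in range(262,310,4):
    d=p['range_z'][v,u];x=T@np.array([(u-p['cx'])/p['fx']*d,(v-p['cy'])/p['fy']*d,d,1]);print(u,v,p['image'][v,u],round(float(d),4),np.round(x[:3]*1000,1))
E
```

```text
378.5075874102612 378.5075874102612 276.8899354976299 212.41038001860898 -2.7432002355644587e-05
268 262 [149 112  70] 0.2204 [-15.4  -5.4  33.2]
268 266 [147 110  70] 0.2213 [-18.   -5.4  33.2]
268 270 [75 73 69] 0.154 [ 10.9  -3.8 -28. ]
268 274 [75 71 68] 0.1509 [ 10.8  -3.7 -31.3]
268 278 [75 74 69] 0.1479 [ 10.8  -3.7 -34.5]
268 282 [73 71 68] 0.1442 [ 11.1  -3.6 -38.3]
268 286 [76 74 68] 0.142 [ 10.8  -3.5 -40.8]
268 290 [75 74 70] 0.1375 [ 11.7  -3.4 -45.2]
268 294 [74 71 67] 0.1349 [ 11.6  -3.3 -47.9]
268 298 [72 72 67] 0.1317 [ 12.   -3.3 -51.2]
268 302 [76 72 68] 0.1298 [ 11.7  -3.2 -53.3]
268 306 [75 73 68] 0.1285 [ 11.1  -3.2 -54.8]
288 262 [160 119  77] 0.2209 [-15.6   6.3  33.6]
288 266 [157 119  74] 0.2229 [-18.7   6.3  34.7]
288 270 [74 73 68] 0.1536 [ 11.1   4.3 -28.4]
288 274 [75 74 69] 0.1494 [ 11.5   4.2 -32.6]
288 278 [74 73 68] 0.1486 [ 10.4   4.2 -33.8]
288 282 [74 72 67] 0.1436 [ 11.4   4.  -38.8]
288 286 [75 73 67] 0.1404 [ 11.6   3.9 -42.2]
288 290 [73 70 67] 0.1385 [ 11.2   3.9 -44.3]
288 294 [73 72 67] 0.1357 [ 11.2   3.8 -47.2]
288 298 [75 72 68] 0.133 [ 11.3   3.7 -50. ]
288 302 [74 73 70] 0.1296 [ 11.8   3.6 -53.5]
288 306 [74 71 69] 0.129 [ 10.8   3.6 -54.4]
```

```bash
python3 -m creep '[[[1,0,0,0,0,7.6,0],[1,0,0,0,0,7.6,0],[1,0,0,0,0,0,0],[1,0,0,0,0,0,0]]]'|grep -E 'clock|posi|^force|rot'
python3 - <<'E'
from h import *
print(np.round(observe()['qpos'],2))
q=grab_frame('scene');P=[]
for v in range(190,226):
  for u in range(140,190):
    if q['range_z'][v,u]>0 and q['image'][v,u].max()<120: 
      w=world(q,u,v)
      if w[2]>.02: P.append(w)
P=np.array(P)
k=P[np.argsort(P[:,2])][:12];print(np.round(k,3))
E
```

```text
clock: 12.5
position: [0.4506, -0.1742, 0.0383]
tool_rot: [3.103, 0.103, -2.874]
force: [0.3, -0.7, 0.1]
[ 0.32  0.56 -0.02  2.14 -0.22  0.38  2.35]
[[ 0.335 -0.201  0.021]
 [ 0.348 -0.218  0.022]
 [ 0.348 -0.22   0.022]
 [ 0.341 -0.224  0.022]
 [ 0.341 -0.229  0.023]
 [ 0.339 -0.231  0.023]
 [ 0.339 -0.233  0.024]
 [ 0.34  -0.224  0.024]
 [ 0.34  -0.228  0.024]
 [ 0.337 -0.232  0.026]
 [ 0.342 -0.226  0.026]
 [ 0.349 -0.219  0.026]]
```

```bash
cat >> h.py <<'E'
def go(pos,yaw=-2.888):
    s=observe();R=Ro.from_euler('xyz',s['tool_rot']);D=Ro.from_euler('xyz',[np.pi,0,yaw])
    print('now',np.round(s['position'],4),np.round(s['tool_rot'],3),'tool shift mm',np.round(R.inv().apply(np.array(pos)-s['position'])*1000,1),'turn deg',np.round((R.inv()*D).as_rotvec(degrees=True),1))
E
python3 - <<'E'
from h import *
go([.4506,-.1742,.05])
q=grab_frame('scene');v,u=np.mgrid[170:230,130:200]
w=np.array([world(q,a,b) for a,b in zip(u.ravel(),v.ravel()) if q['range_z'][b,a]>0])
w=w[(abs(w[:,0]-.4506)<.025)&(abs(w[:,1]+.1742)<.025)&(w[:,2]>.025)]
print(np.round(w[np.argsort(w[:,2])][:10],3),len(w))
E
```

```text
now [ 0.4498 -0.175   0.0383] [ 3.103  0.103 -2.876] tool shift mm [ -2.2   1.  -11.6] turn deg [2.3 5.9 0.8]
[[ 0.475 -0.153  0.059]
 [ 0.475 -0.151  0.062]
 [ 0.457 -0.183  0.066]
 [ 0.454 -0.171  0.066]
 [ 0.456 -0.177  0.067]
 [ 0.458 -0.179  0.068]
 [ 0.456 -0.173  0.069]
 [ 0.456 -0.175  0.069]
 [ 0.455 -0.185  0.069]
 [ 0.458 -0.181  0.069]] 1082
```

Both cameras put the real fingertips about 27 mm above the reported TCP, so the push landed on the lid front, not the button. I'll level the tool and measure the gripper's front profile from the scene depth image.

```bash
python3 -m creep '[[[1,-0.002,0,-0.01,2.3,5.9,0.8],[1,0,0,0,0,0,0],[1,0,0,0,0,0,0]]]'|grep -E 'clock|posi|^force|rot'
python3 - <<'E'
from h import *
s=observe();go([.4375,-.1773,.05])
R=Ro.from_euler('xyz',s['tool_rot']).as_matrix()
for cam in('scene','wrist'):
    q=grab_frame('scene') if cam=='scene' else wrist()
    v,u=np.nonzero(q['range_z']>0);d=q['range_z'][v,u]
    c=np.stack([(u-q['cx'])/q['fx']*d,(v-q['cy'])/q['fy']*d,d],1)
    w=(c-np.array(q['t']))@np.array(q['R']); t=(w-s['position'])@R*1000
    for z in range(-130,-15,8):
        k=t[(t[:,2]>=z)&(t[:,2]<z+8)&(abs(t[:,1])<60)&(abs(t[:,0])<70)]
        k=k[(k[:,0]>-60)]
        if len(k)>3: print(cam,z,len(k),'x',np.round([k[:,0].min(),np.percentile(k[:,0],5),k[:,0].max()]),'y',np.round([k[:,1].min(),k[:,1].max()]))
E
```

```text
clock: 12.9
position: [0.4501, -0.1755, 0.0448]
tool_rot: [3.128, 0.027, -2.885]
force: [-0.3, 0.2, 0.2]
now [ 0.4501 -0.1755  0.0448] [ 3.128  0.027 -2.885] tool shift mm [12.5  1.5 -5.5] turn deg [0.8 1.5 0.2]
scene -130 192 x [-22. -20.   7.] y [-56.  53.]
scene -122 253 x [-22. -19.  13.] y [-60.  58.]
scene -114 173 x [-20. -18.   3.] y [-60.  59.]
scene -106 146 x [-20. -18.  11.] y [-59.  53.]
scene -98 140 x [-19. -17.  13.] y [-53.  48.]
scene -90 130 x [-16. -14.  15.] y [-46.  40.]
scene -82 171 x [-15. -13.  12.] y [-40.  35.]
scene -74 73 x [-14. -13.  13.] y [-33.  27.]
scene -66 39 x [-13. -12.  10.] y [-20.  10.]
scene -58 45 x [-12. -11.   0.] y [-16.  11.]
scene -50 43 x [-13. -12.  -4.] y [-16.  10.]
scene -42 40 x [-12. -12.  -5.] y [-16.  11.]
scene -34 18 x [-12. -12.  -5.] y [-13.   7.]
scene -18 338 x [-60. -59. -28.] y [-26.  28.]
wrist -114 245 x [17. 18. 20.] y [-18.  16.]
wrist -106 5883 x [ 9. 11. 20.] y [-56.  55.]
wrist -98 7841 x [ 4.  8. 19.] y [-54.  52.]
wrist -90 4863 x [-8. -7. 19.] y [-47.  46.]
wrist -82 8237 x [-11.  -7.  16.] y [-41.  39.]
wrist -74 3165 x [-12.  -5.  15.] y [-34.  33.]
wrist -66 1180 x [-11.  -8.  14.] y [-20.  18.]
wrist -58 858 x [ 7.  7. 13.] y [-14.  13.]
wrist -50 859 x [ 7.  7. 13.] y [-14.  13.]
wrist -42 710 x [ 7.  7. 13.] y [-14.  13.]
wrist -34 398 x [ 7.  7. 13.] y [-13.  12.]
wrist -18 241 x [-60. -59. -27.] y [-24.  30.]
```

```bash
python3 -m creep '[[[1,0,0.0018,0,0.8,1.5,0.2],[1,0,0,0.015,0,0,0],[1,0,0,0.015,0,0,0],[1,0,0,0.012,0,0,0],[1,0,0,0,0,0,0],[1,0,0,0,0,0,0]]]'|grep -E 'clock|posi|^force|rot'
python3 - <<'E'
from h import *
go([.4505,-.1735,-.004])
p=wrist();a=p['image'][200:420,170:400]
cv2.imwrite('pics/e.png',cv2.resize(a,None,fx=2.4,fy=2.4,interpolation=cv2.INTER_CUBIC)[...,::-1])
E
```

```text
clock: 13.6
position: [0.4493, -0.1745, 0.0031]
tool_rot: [-3.141, -0.001, -2.89]
force: [0.3, 0.0, 0.1]
now [ 0.4493 -0.1745  0.0031] [-3.141e+00 -1.000e-03 -2.890e+00] tool shift mm [-1.4  0.7  7.1] turn deg [-0.  -0.  -0.1]
```

View pics/e.png

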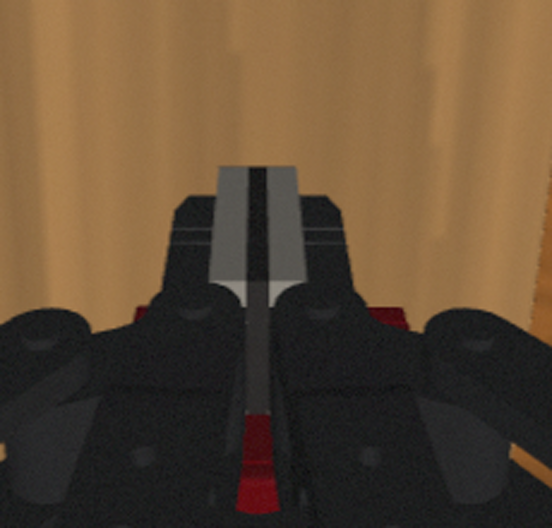

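Red shows at columns 135 to 410, so the case centre is at 272, against 258 for the fingers. I shift +2.5 mm in tool y, go down 7 mm, then push.

```bash
python3 -m creep '[[[1,0,0.0025,0.007,0,0,0],[1,0,0,0,0,0,0],[1,-0.002,0,0,0,0,0],[1,-0.002,0,0,0,0,0],[1,0,0,0,0,0,0]]]'|grep -E 'clock|posi|^force'
python3 -m creep '[[[1,-0.0005,0,0,0,0,0],[1,-0.0005,0,0,0,0,0]]]'|grep -E 'posi|^force'
python3 -m creep '[[[1,-0.0005,0,0,0,0,0],[1,-0.0005,0,0,0,0,0]]]'|grep -E 'posi|^force'
```

```text
clock: 14.15
position: [0.4535, -0.1705, -0.0038]
force: [0.4, 0.5, 0.7]
position: [0.454, -0.1704, -0.0039]
force: [0.2, 0.1, -0.1]
position: [0.455, -0.1702, -0.004]
force: [1.1, -0.4, 1.4]
```

```bash
python3 -m creep '[[[1,-0.0005,0,0,0,0,0],[1,-0.0005,0,0,0,0,0]]]'|grep -E 'posi|^force'
python3 -m creep '[[[1,-0.0005,0,0,0,0,0],[1,-0.0005,0,0,0,0,0]]]'|grep -E 'posi|^force'
python3 -m creep '[[[1,-0.0005,0,0,0,0,0],[1,-0.0005,0,0,0,0,0]]]'|grep -E 'posi|^force'
```

```text
position: [0.4559, -0.1699, -0.004]
force: [0.0, -0.4, 0.4]
position: [0.4569, -0.1697, -0.004]
force: [-0.2, -0.5, 0.3]
position: [0.4573, -0.1695, -0.004]
force: [-4.7, -0.9, 3.8]
```

```bash
python3 -m creep '[[[1,-0.0003,0,0,0,0,0]]]'|grep -E 'posi|^force'
python3 -m creep '[[[1,-0.0003,0,0,0,0,0]]]'|grep -E 'posi|^force'
python3 -m creep '[[[1,-0.0003,0,0,0,0,0]]]'|grep -E 'posi|^force'
python3 -m creep '[[[1,-0.0003,0,0,0,0,0]]]'|grep -E 'posi|^force'
python3 -m creep '[[[1,-0.0003,0,0,0,0,0]]]'|grep -E 'posi|^force'
```

```text
position: [0.4573, -0.1695, -0.0041]
force: [-6.1, -2.1, 3.1]
position: [0.4574, -0.1694, -0.0041]
force: [-6.4, -2.3, 3.7]
position: [0.4575, -0.1694, -0.0041]
force: [-8.9, -1.7, 4.5]
position: [0.4575, -0.1694, -0.0041]
force: [-8.5, -2.9, 4.2]
position: [0.4577, -0.1693, -0.0041]
force: [-9.6, -3.2, 4.9]
```

```bash
python3 -m creep '[[[1,-0.0003,0,0,0,0,0]]]'|grep -E 'posi|^force'
python3 -m creep '[[[1,-0.0003,0,0,0,0,0]]]'|grep -E 'posi|^force'
python3 -m creep '[[[1,-0.0003,0,0,0,0,0]]]'|grep -E 'posi|^force'
python3 -m creep '[[[1,-0.0003,0,0,0,0,0]]]'|grep -E 'posi|^force'
```

```text
position: [0.4579, -0.1692, -0.0041]
force: [-9.8, -3.4, 5.7]
position: [0.4581, -0.1692, -0.0041]
force: [-9.7, -3.0, 6.6]
position: [0.4584, -0.1691, -0.0041]
force: [-10.5, -2.7, 6.2]
position: [0.4586, -0.169, -0.0042]
force: [-9.9, -3.8, 6.3]
```

```bash
python3 -m creep '[[[1,-0.0003,0,-0.0002,0,0,0]]]'|grep -E 'posi|^force'
python3 -m creep '[[[1,-0.0003,0,-0.0002,0,0,0]]]'|grep -E 'posi|^force'
python3 -m creep '[[[1,-0.0003,0,-0.0002,0,0,0]]]'|grep -E 'posi|^force'
python3 -m creep '[[[1,-0.0003,0,-0.0002,0,0,0]]]'|grep -E 'posi|^force'
```

```text
position: [0.4588, -0.1689, -0.004]
force: [-10.2, -1.7, 3.5]
position: [0.4588, -0.1686, -0.0039]
force: [-10.3, 0.4, 2.2]
position: [0.4589, -0.1684, -0.0038]
force: [-12.2, 0.1, -0.2]
position: [0.4591, -0.1683, -0.0037]
force: [-11.0, -0.4, -1.1]
```

```bash
python3 -m creep '[[[1,-0.0003,0,0,0,0,0]]]'|grep -E 'posi|^force'
python3 -m creep '[[[1,-0.0003,0,0,0,0,0]]]'|grep -E 'posi|^force'
python3 -m creep '[[[1,-0.0003,0,0,0,0,0]]]'|grep -E 'posi|^force'
```

```text
position: [0.4593, -0.1682, -0.0038]
force: [-12.0, -1.2, 0.3]
position: [0.4595, -0.1681, -0.0038]
force: [-12.8, -1.9, -1.0]
position: [0.4598, -0.1681, -0.0038]
force: [-11.3, -1.2, -1.1]
```

```bash
python3 -m creep '[[[1,-0.0003,0,0,0,0,0]]]'|grep -E 'posi|^force'
python3 -m creep '[[[1,-0.0003,0,0,0,0,0]]]'|grep -E 'posi|^force'
python3 -m creep '[[[1,-0.0003,0,0,0,0,0]]]'|grep -E 'posi|^force'
```

```text
position: [0.46, -0.168, -0.0038]
force: [-12.4, -1.5, -0.3]
position: [0.4601, -0.1679, -0.0038]
force: [-12.5, -2.5, -0.5]
position: [0.4604, -0.168, -0.0038]
force: [-13.4, -1.9, -0.2]
```

```bash
python3 - <<'E'
from h import *
q=grab_frame('scene');print(*rect(q,outline_of(q,'ring_case')[0]['region'],.05,.12))
v,u=np.mgrid[215:265,140:210]
w=np.array([world(q,a,b) for a,b in zip(u.ravel(),v.ravel()) if q['range_z'][b,a]>0])
w=w[(np.hypot(w[:,0]-.505,w[:,1]+.160)<.02)];print(np.round(np.percentile(w[:,2],[5,50,95]),4))
E
```

```text
[ 508.5 -159.2] [72.6 54.6] 13.2 0.0695 886
[0.0679 0.0754 0.0828]
```

The lid is up, with its top edge at z≈0.083. The catch let go at about 13.5 N, so it is too stiff and the red tray is the right one. Retreating.

```bash
python3 -m creep '[[[1,0.009,0,0,0,0,0],[1,0.01,0,0,0,0,0],[1,0,0,-0.03,0,0,0],[1,0,0,-0.035,0,0,0],[1,0,0,-0.035,0,0,0],[1,-0.022,-0.001,0,0,0,0],[1,-0.022,-0.001,0,0,0,0],[1,0,0,0,0,0,0],[1,0,0,0,0,0,0]]]'|grep -E 'clock|posi|^force'
python3 - <<'E'
from h import *
go([.489,-.163,.06])
q=grab_frame('scene');v,u=np.nonzero(outline_of(q,'ring_case')[0]['region']&(q['range_z']>0));d=q['range_z'][v,u]
w=(np.stack([(u-q['cx'])/q['fx']*d,(v-q['cy'])/q['fy']*d,d],1)-np.array(q['t']))@np.array(q['R'])
w=w[w[:,2]>.055];print(len(w),w[:,2].max())
k=w[w[:,2]>np.percentile(w[:,2],95)];print('front edge',np.round(np.median(k,0),4), cv2.minAreaRect((w[:,:2]*1000).astype(np.float32)))
E
```

```text
clock: 18.05
position: [0.4878, -0.1636, 0.0967]
force: [-1.0, -0.4, -0.9]
now [ 0.4878 -0.1636  0.0967] [-3.14  -0.    -2.889] tool shift mm [-1.3  0.3 36.7] turn deg [-0.1 -0.  -0. ]
101 0.269163889154145
front edge [ 0.4978 -0.2017  0.2597] ((383.39971923828125, -233.1260528564453), (260.6794738769531, 13.249228477478027), 12.343033790588379)
```

```bash
python3 -m creep '[[[1,-0.001,0,0.015,0,0,0],[1,0,0,0.015,0,0,0],[1,0,0,0.005,0,0,0],[1,0,0,0.002,0,0,0],[1,0,0,0.002,0,0,0],[1,0,0,0.002,0,0,0]]]'|grep -E 'posi|^force'
python3 -m creep '[[[1,0,0,0.002,0,0,0],[1,0,0,0.002,0,0,0],[1,0,0,0.002,0,0,0]]]'|grep -E 'posi|^force'
python3 -m creep '[[[1,0,0,0.002,0,0,0],[1,0,0,0.002,0,0,0]]]'|grep -E 'posi|^force'
```

```text
position: [0.4892, -0.1635, 0.0562]
force: [-0.6, 0.1, 0.8]
position: [0.4891, -0.1634, 0.0498]
force: [-0.4, -0.7, 0.7]
position: [0.489, -0.1634, 0.0457]
force: [-0.5, 0.3, 0.8]
```

```bash
python3 -m creep '[[[1,0,0,0.002,0,0,0],[1,0,0,0.002,0,0,0]]]'|grep -E 'posi|^force'
python3 -m creep '[[[1,0,0,0.001,0,0,0],[1,0,0,0.001,0,0,0]]]'|grep -E 'posi|^force'
```

```text
position: [0.4889, -0.1634, 0.0417]
force: [-4.1, -1.2, 7.0]
position: [0.4882, -0.1636, 0.0399]
force: [-8.1, -0.7, 13.5]
```

```bash
python3 -m creep '[[[1,0.001,0,0.0005,0,0,0],[1,0,0,0.0005,0,0,0]]]'|grep -E 'posi|^force'
python3 -m creep '[[[1,0.001,0,0.0005,0,0,0],[1,0,0,0,0,0,0]]]'|grep -E 'posi|^force'
python3 - <<'E'
from h import *
q=grab_frame('scene');a=q['image'][190:280,120:220]
cv2.imwrite('pics/f.png',cv2.resize(a,None,fx=6,fy=6,interpolation=cv2.INTER_CUBIC)[...,::-1])
E
```

```text
position: [0.4878, -0.1637, 0.0391]
force: [-5.3, -0.5, 13.0]
position: [0.4874, -0.1638, 0.0385]
force: [-1.3, 0.2, 5.4]
```

View pics/f.png

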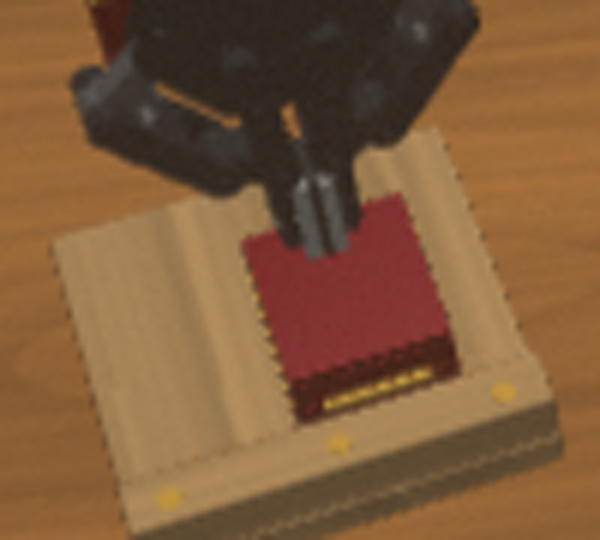

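The scene shows the fingertip on the front middle of the lid. I'll measure the lid plane by depth.

```bash
cat >> h.py <<'E'
def lid(c=(.506,-.159),a=np.radians(13.5)):
    q=grab_frame('scene');h=cv2.cvtColor(q['image'],cv2.COLOR_RGB2HSV)
    m=((h[...,0]>165)|(h[...,0]<6))&(h[...,1]>110)&(h[...,2]>70)&(q['range_z']>0);v,u=np.nonzero(m);d=q['range_z'][v,u]
    w=(np.stack([(u-q['cx'])/q['fx']*d,(v-q['cy'])/q['fy']*d,d],1)-np.array(q['t']))@np.array(q['R'])
    e=w[:,:2]-c;x=e@[np.cos(a),np.sin(a)];y=e@[-np.sin(a),np.cos(a)]
    k=(abs(y)<.035)&(x<.05)&(x>-.05)&(w[:,2]>.04);print(len(x[k]))
    for b in range(-40,45,6):
        j=k&(x*1000>=b)&(x*1000<b+6)
        if j.sum()>2: print(b,j.sum(),np.round(np.median(w[j,2])*1000,1),np.round(np.percentile(y[j]*1000,[2,98])))
E
python3 - <<'E'
from h import *
print(np.round(observe()['force'],1));lid()
E
```

```text
[-1.   0.1  5.6]
639
-28 30 63.1 [-25.  25.]
-22 37 63.1 [-26.  25.]
-16 63 62.9 [-26.  24.]
-10 74 61.7 [-25.  25.]
-4 65 61.3 [-25.  25.]
2 69 61.0 [-26.  24.]
8 71 60.5 [-24.  24.]
14 68 60.6 [-25.  25.]
20 75 59.6 [-26.  24.]
26 81 58.7 [-25.  25.]
32 5 60.0 [-25.  13.]
```

```bash
python3 -m creep '[[[1,0,0,0.0005,0,0,0],[1,0,0,0.0005,0,0,0]]]'|grep -E 'posi|^force'
python3 -m creep '[[[1,0,0,0.0005,0,0,0],[1,0,0,0.0005,0,0,0]]]'|grep -E 'posi|^force'
python3 -m creep '[[[1,0,0,0.0005,0,0,0],[1,0,0,0.0005,0,0,0]]]'|grep -E 'posi|^force'
```

```text
position: [0.4871, -0.1639, 0.0374]
force: [-2.2, -0.2, 2.7]
position: [0.4872, -0.1639, 0.0362]
force: [-0.2, 0.2, -0.3]
position: [0.4871, -0.1639, 0.0352]
force: [-0.5, -0.7, 0.3]
```

```bash
python3 -m creep '[[[1,0,0,0.0005,0,0,0],[1,0,0,0.0005,0,0,0]]]'|grep -E 'posi|^force'
python3 -m creep '[[[1,0,0,0.0005,0,0,0],[1,0,0,0.0005,0,0,0]]]'|grep -E 'posi|^force'
```

```text
position: [0.487, -0.1639, 0.0343]
force: [-0.3, -0.1, 0.8]
position: [0.4871, -0.164, 0.0337]
force: [-4.5, 0.7, 18.7]
```

```bash
python3 -m creep '[[[1,0,0,-0.002,0,0,0],[1,0,0,-0.006,0,0,0],[1,0,0,0,0,0,0]]]'|grep -E 'clock|posi|^force'
python3 - <<'E'
from h import *
lid()
E
```

```text
clock: 21.45
position: [0.4875, -0.164, 0.042]
force: [-1.1, -0.3, -0.8]
626
-34 8 58.5 [-22.  21.]
-28 34 60.1 [-26.  25.]
-22 57 59.9 [-26.  25.]
-16 66 59.8 [-26.  25.]
-10 62 60.0 [-25.  24.]
-4 63 59.6 [-24.  25.]
2 73 59.5 [-25.  24.]
8 68 59.2 [-25.  25.]
14 60 59.0 [-24.  22.]
20 67 59.1 [-26.  25.]
26 68 58.7 [-24.  25.]
```

The lid is flat and shut, with no load on it, and the case centre is about (0.506,-0.159). Next I rise, open, and measure the open tips.

```bash
python3 -m creep '[[[1,0,0,-0.04,0,0,0],[-1,-0.0193,-0.0002,-0.04,0,0,0],[-1,0,0,0,0,0,0],[-1,0,0,0,0,0,0],[-1,0,0,0,0,0,0],[-1,0,0,0,0,0,0],[-1,0,0,0,0,0,0],[-1,0,0,0,0,0,0]]]' 40|grep -E 'clock|posi|^force|width'
python3 - <<'E'
from h import *
go([.506,-.159,.08],yaw=-np.pi+np.radians(13.5))
p=wrist();save(p,'g.png');T=np.array(p['T_tool_cam'])
v,u=np.nonzero((p['range_z']>0)&(p['range_z']<.19));d=p['range_z'][v,u]
w=(np.stack([(u-p['cx'])/p['fx']*d,(v-p['cy'])/p['fy']*d,d,d*0+1],1)@T.T)[:,:3]*1000
for z in range(-90,10,5):
    k=w[(w[:,2]>=z)&(w[:,2]<z+5)&(abs(w[:,1])<70)&(abs(w[:,0])<25)]
    if len(k): n=k[k[:,1]<0][:,1];m=k[k[:,1]>0][:,1];print(z,len(k),[np.round([a.min(),a.max()]) for a in(n,m) if len(a)])
E
```

```text
clock: 22.3
position: [0.5055, -0.1592, 0.1208]
force: [0.1, 0.1, -0.8]
grip_width: 0.0854
now [ 0.5055 -0.1592  0.1208] [-3.141e+00 -1.000e-03 -2.889e+00] tool shift mm [-0.6  0.1 40.8] turn deg [-0.  -0.1  1. ]
-90 4898 [array([-70., -37.]), array([36., 70.])]
-85 2406 [array([-70., -41.]), array([40., 70.])]
-80 715 [array([-65., -42.]), array([42., 64.])]
-75 1502 [array([-56., -42.]), array([42., 55.])]
-70 1373 [array([-57., -42.]), array([42., 56.])]
-65 1318 [array([-57., -42.]), array([42., 56.])]
-60 1162 [array([-57., -43.]), array([42., 56.])]
-55 1074 [array([-57., -42.]), array([42., 57.])]
-50 925 [array([-56., -43.]), array([42., 56.])]
-45 665 [array([-55., -42.]), array([42., 54.])]
-40 234 [array([-50., -43.]), array([42., 49.])]
```

View pics/g.png

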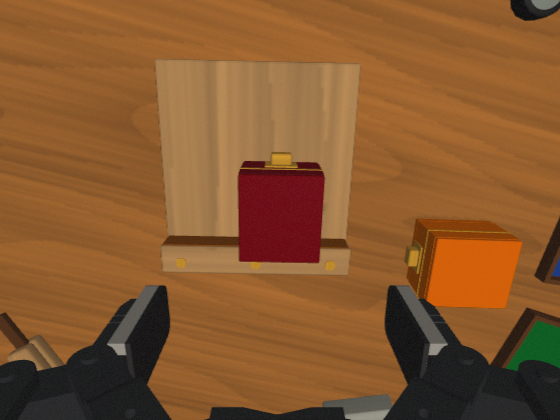

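The shut case is centred at column 280 between the open fingers, whose midpoint is 278. Descending to grip.

```bash
python3 -m creep '[[[-1,0,0.0005,0.03,0,0,1],[-1,0,0,0.035,0,0,0],[-1,0,0,0.03,0,0,0],[-1,0,0,0.02,0,0,0],[-1,0,0,0.012,0,0,0],[-1,0,0,0.006,0,0,0],[-1,0,0,0,0,0,0],[-1,0,0,0,0,0,0]]]'|grep -E 'clock|posi|^force|width'
python3 -m creep '[[[1,0,0,0,0,0,0],[1,0,0,0,0,0,0],[1,0,0,0,0,0,0],[1,0,0,0,0,0,0],[1,0,0,0,0,0,0],[1,0,0,0,0,0,0]]]' 40
```

```text
clock: 23.15
position: [0.5062, -0.159, -0.0109]
force: [0.3, 0.1, 1.2]
grip_width: 0.0855
clock: 23.75
position: [0.506, -0.1588, -0.0111]
tool_rot: [-3.14, 0.0, -2.906]
force: [-1.2, 2.2, 7.8]
grip_width: 0.0535
finger_force: 43.4
```

```bash
python3 -m creep '[[[1,0,0,-0.005,0,0,0],[1,0,0,-0.015,0,0,0],[1,0,0,-0.025,0,0,0],[1,0,0,-0.025,0,0,0],[1,0,0,-0.02,0,0,0],[1,0,0,0,0,0,0]]]'
python3 -m creep '[[[1,-0.005,0.015,0,0,0,0],[1,-0.0094,0.03,0,0,0,0],[1,-0.0094,0.03,0,0,0,0],[1,-0.0094,0.03,0,0,0,0],[1,-0.0094,0.03,0,0,0,0],[1,-0.0094,0.03,0,0,0,0],[1,-0.0094,0.03,0,0,0,0],[1,-0.0094,0.03,0,0,0,0]]]'|grep -E 'posi|width'
python3 -m creep '[[[1,-0.0094,0.03,0,0,0,0],[1,-0.0094,0.03,0,0,0,0],[1,-0.0094,0.03,0,0,0,0],[1,-0.0094,0.03,0,0,0,0],[1,-0.0094,0.03,0,0,0,0],[1,-0.0094,0.03,0,0,0,0],[1,-0.005,0.015,0,0,0,0],[1,0,0,0,0,0,5.5],[1,0,0,0,0,0,5.5],[1,0,0,0,0,0,0]]]'
python3 - <<'E'
from h import *
p=wrist();save(p,'k.png')
h=cv2.cvtColor(p['image'],cv2.COLOR_RGB2HSV)
for d in outline_of(p,'tray_red')[:2]: print(round(d['confidence'],2),np.round(d['extent']),*rect(p,d['region'],-.02,.02))
m=((h[...,0]>170)|(h[...,0]<6))&(h[...,1]>170)&(h[...,2]>150)
print(rect(p,m,-.01,.012))
go([.5345,.2825,.08],yaw=-np.pi+np.radians(2.6))
E
```

```text
clock: 24.35
position: [0.5071, -0.1591, 0.0815]
tool_rot: [-3.139, 0.004, -2.907]
force: [0.3, -0.1, -4.4]
grip_width: 0.0538
finger_force: 43.3
position: [0.5217, 0.0778, 0.0778]
grip_width: 0.0536
clock: 26.15
position: [0.5362, 0.2801, 0.0774]
tool_rot: [-3.14, -0.001, -3.1]
force: [0.0, 0.1, -4.7]
grip_width: 0.0536
finger_force: 43.3
0.76 [282. 199. 197. 152.] [522.9 282.9] [102.1 123.5] 0.2 0.0044 19884
(array([522.6, 283.9]), array([ 87.5, 109.9]), 2.3, 0.0042, 15865)
now [0.5363 0.2801 0.0776] [-3.140e+00 -1.000e-03 -3.096e+00] tool shift mm [ 1.7  2.5 -2.4] turn deg [-0.1 -0.   0. ]
```

View pics/k.png

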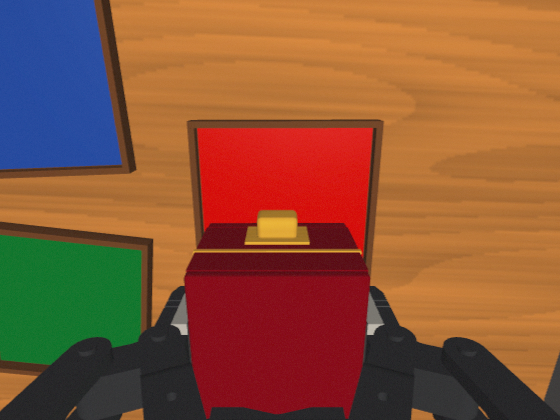

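The shut case is held level over the red tray, whose felt's near edge is at row 127, and the button faces the robot. Lowering.

```bash
python3 -m creep '[[[1,0.0017,0.0035,0.02,0,0,0],[1,0,0,0.03,0,0,0],[1,0,0,0.025,0,0,0],[1,0,0,0.01,0,0,0],[1,0,0,0.005,0,0,0],[1,0,0,0.003,0,0,0],[1,0,0,0,0,0,0],[1,0,0,0,0,0,0]]]'|grep -E 'clock|posi|rot|^force'
python3 -m creep '[[[1,0,0,0.001,0,0,0],[1,0,0,0.001,0,0,0]]]'|grep -E 'posi|^force'
```

```text
clock: 27.05
position: [0.5351, 0.2841, -0.0143]
tool_rot: [-3.141, 0.001, -3.098]
force: [-0.1, 0.3, -4.0]
position: [0.5348, 0.284, -0.0168]
force: [-0.2, 0.2, -2.6]
```

```bash
python3 -m creep '[[[1,0,0,0.001,0,0,0],[1,0,0,0.001,0,0,0],[1,0,0,0,0,0,0]]]'|grep -E 'posi|^force'
python3 -m creep '[[[1,0,0,0.0007,0,0,0],[1,0,0,0.0005,0,0,0],[1,0,0,0,0,0,0]]]'|grep -E 'posi|^force'
python3 -m creep '[[[1,0,0,0.0005,0,0,0],[1,0,0,0.0005,0,0,0],[1,0,0,0,0,0,0]]]'|grep -E 'posi|^force'
```

```text
position: [0.5345, 0.2838, -0.0194]
force: [0.2, -0.2, -3.2]
position: [0.5346, 0.2838, -0.0205]
force: [0.9, -0.2, -3.3]
position: [0.5346, 0.2838, -0.021]
force: [-4.0, -1.1, 6.3]
```

```bash
python3 -m creep '[[[0,0,0,0,0,0,0],[-0.3,0,0,0,0,0,0],[-0.6,0,0,0,0,0,0],[-0.6,0,0,0,0,0,0],[-0.6,0,0,0,0,0,0]]]'|grep -E 'clock|posi|^force|width'
python3 -m creep '[[[-0.6,0,0,-0.01,0,0,0],[-0.6,0,0,-0.02,0,0,0],[-0.6,0,0,-0.04,0,0,0],[-0.6,0,0,-0.05,0,0,0],[-0.6,0,0,-0.05,0,0,0],[-0.6,0,0,-0.03,0,0,0],[-0.6,0,0,0,0,0,0]]]'|grep -E 'clock|posi|^force|width'
python3 - <<'E'
from h import *
lid((.5345,.2838),np.radians(2.6))
p=wrist();save(p,'z.png')
h=cv2.cvtColor(p['image'],cv2.COLOR_RGB2HSV);m=((h[...,0]>165)|(h[...,0]<6))&(h[...,1]>150)
print(rect(p,m,.04,.06),rect(p,m&(h[...,2]>150),-.01,.012))
E
```

```text
clock: 28.65
position: [0.5347, 0.2838, -0.0214]
force: [0.1, 0.5, -0.2]
grip_width: 0.0686
clock: 29.35
position: [0.5365, 0.2849, 0.1839]
force: [1.0, -1.2, -0.8]
grip_width: 0.0682
680
-34 18 48.6 [-27.  23.]
-28 58 49.9 [-30.  24.]
-22 70 49.4 [-29.  22.]
-16 63 49.3 [-29.  23.]
-10 56 49.5 [-29.  23.]
-4 62 49.8 [-29.  22.]
2 69 49.2 [-29.  23.]
8 64 49.2 [-29.  22.]
14 67 49.3 [-29.  23.]
20 70 48.6 [-29.  23.]
26 83 47.8 [-29.  23.]
(array([534.4, 283.2]), array([60.5, 54.1]), 2.5, 0.0484, 4791) (array([533.4, 284.4]), array([109.6, 109.5]), 2.4, 0.0042, 8224)
```

View pics/z.png

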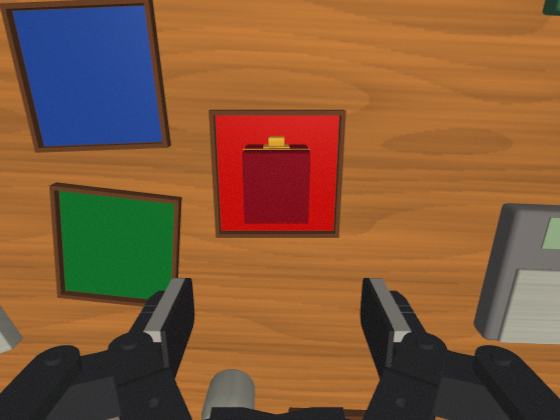

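The case stands flat and shut at (276,185) in the middle of the red tray. It is within about 1.5 mm of the tray's centre, and the fingers are clear.

```bash
python3 -c "
from workcell import *
print(job_done())"
```

```text
the job is handed in; nothing more can be done
None
```

The catch let go at about 13.5 N, which is too stiff, so the shut case now stands flat and upright in the middle of the red tray and the job is handed in; before that, one push missed the button and pressed the lid front with about 14 N, because the real fingertips sit some 27 mm above the reported TCP.

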